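# Put the stray spool back, then hold the sprung case lid below balance

### The job

The blue thread spool was left standing on the closed blue lid of the wooden thread case: set it back upright, fully down, in the white well with the blue border beside the case and let go of it. Then take the case's sprung lid by the steel pull bar at its front, raise it past its balance point (the red mark on the little quadrant by the hinge, above which the spring lifts the lid by itself) without letting it spring up to its stop, and bring it back down to just below that mark, about five degrees under it, where the lid leans on your grip again. Finish while still holding the lid there by the bar, so that the case can be stock-checked and will shut as soon as it is let go; leave the green spool, the button tin and the tape measure where they are.

Things in the scene. Friction and masses are not known exactly. Their poses are not given: they have to be found in the camera images.
- thread_case: light wooden thread case, fixed to the desk: a box 160 (x) x 160 (y) x 60 mm high, open on top under its lid, with an 8 mm thick tray board (215 along x, 66 along y, centred at y = -113 mm) along its -y side that carries three wells. Origin: centre of the underside of the box; z up; +x points from the pull bar to the hinge, the row of wells runs along x
- case_lid (a joint): hinge of the blue lid, rad: 0 shut (level, top face 67 mm above desk), grows as it opens, stop at 1.45. Steel plate 5 mm thick, reaching 162 mm from the hinge, 162 mm wide. Balances at 0.95 (54 degrees; red mark on the quadrant, black pointer on the lid): below, it falls shut (1.2 N at the bar lifts it off); above, it springs to the stop. Within 0.02 of the mark friction may keep it still
- lid_hinge (a point): point on the hinge line, mid-width, at the back of the box, 62 mm above the desk; it moves with the case. Its axes turn with the lid; y is the hinge axis
- lid_pull (a point): steel pull bar: round, 10 mm thick, 80 mm long, parallel to the hinge, on side arms (70 mm clear between) 43 mm in front of the lid's front edge. Origin: middle of the bar; lid shut: 205 mm in front (-x of the case) of the hinge line, 2.5 mm above it, 64.5 mm above the desk. x points to the hinge, y along the bar; turns with the lid
- blue_spool: thread spool with blue thread and wooden flanges, 32 mm diameter, 40 mm tall, 35 g, standing on the shut lid. Origin: centre of its underside, z up its axis
- well_blue: white well block with blue border, fixed on the tray: 58 x 58 x 22 mm, round hole 38 mm wide, 14 mm deep. Origin: centre of its underside (8 mm above the desk), hole floor 8 mm and rim 22 mm above it; axes as the case. The three wells stand 75 mm apart in a row along the case's x, in any order
- well_green: the same kind of well with green border; it holds the green spool
- well_red: the same kind of well with red border, empty
- green_spool: thread spool with lime green thread, 32 mm diameter, 44 mm tall, standing in the well with the green border; leave it there. Origin: centre of its underside
- button_tin: round tin, 63 mm diameter, 32 mm tall, teal lid, on the desk right of the case; leave alone. Origin: centre of its underside
- tape_measure: rolled yellow tape measure, 50 mm diameter, 16 mm tall, on the desk right of the case; leave alone. Origin: centre of its underside. (Right of it, beyond y = -0.35 m and x = 0.33 m, a fixed monitor stands about 0.45 m high: swing the arm in front of it, not through it)
There are look-alikes about, which are no part of the job. Leave any orange look-alike of the blue_spool alone.

How it is judged:
By the outcome, as a careful person would: the job done as asked, in the order asked, and still so for the second after the job is handed in, while the arm keeps its last pose, push and grip.
It also fails if it takes over 61 s, if anything falls off the work surface, if the arm or the gripper's body presses on something with over 40 N, if the wrist force passes 120 N, or if a joint passes its speed limit or range.

### The arm

A 6-joint arm with a two-finger parallel gripper is mounted at the origin on a cart in front of the work surface, level with it; the furniture and walls round the work are solid. World frame = base frame: x ahead of the robot, y to its left, z up, the work surface at z = 0. Lengths are in m, angles in rad, forces in N, time in s.
With the tool pointing down it reaches from about 0.25 to 0.775 m from the base axis. Payload 4 kg.
Tool frame: the origin (TCP) lies on the centre line of the jaws, within the pads' length; the fingertips stand 25 mm ahead of it and the grasp point (between the pads) lies 6 mm ahead of it; z points along the fingers, y is the line along which they close (so a half turn about z gives the same grasp; the last joint's range is limited). The gripper opens to 94 mm and grips with 3 to 60 N. Pads are 16 mm wide; open, the fingers measure 119 mm over their backs; the gripper's body (75 mm by 177 mm) begins 78 mm behind the grasp point.
Start: joints at [-1.419, 0.087, 1.371, -0, 1.684, -0.103], TCP at [0.139, -0.532, 0.231] pointing down, gripper open.
Joint ranges: [-3.1, 3.1], [-0.76, 2.03], [0.27, 2.55], [-1.08, 4.22], [0.17, 2.65], [-2.57, 2.57]. Speed limits (rad/s): [2.79, 2.79, 3.14, 3.14, 3.14, 3.14].

### API

Orientations are given as [roll, pitch, yaw] about the fixed x, y, z axes, in that order (R = Rz(yaw) Ry(pitch) Rx(roll)).
In Python, from bench import sensors, optics, ticket gives the robot as it stands.
- The arm moves only by the tool send_rows, never from a script. Its argument "rows" is a list of rows, each a list of 6 numbers: the shift along the world's x, y, z in mm, then the turn, a rotation vector about the world's x, y, z in rad. In form: [[x, y, z, wx, wy, wz], ...]. A call has 1 to 8 rows; each row shifts and turns the commanded pose from where the row before left it; what a row does not reach is not made up. A row lasts 1/12 s, in which the tool goes at most 41.7 mm and 7.16 degrees, less where a joint would pass 70% of its speed; a pose out of reach is approached as far as the arm can. A call is refused whole if a number of a shift passes 41.7 or a number of a turn 0.125, either way. A call with a gripper value outside its range is refused whole. "grip" is the finger opening in mm, from 0 to 94, set as the call begins (left out, the last holds). The fingers move at their own pace and stop on an object; the grip force is fixed at half the most. Time passes only in rows, so rows that do not move let the fingers close. It gives the time, the measured TCP pose, the force, the opening and the grip force at its end, in the units of the state.
- sensors.get_obs(): the state, without advancing time (a new reading comes with each control period).
- optics.snapshot(name): name is "scene" or "side" or "wrist"; returns the picture (480x640x3 uint8, red, green, blue); there is no depth.
- optics.camera_model(name): a dict with "vertical_fov" (degrees; the focal length in pixels is half the picture's height over the tangent of half this angle, whatever the lens; pixels are square), "cx", "cy" (the principal point, pixels), "R" (3x3) and "t" (3): a world point X has camera coordinates R X + t. Camera axes: x right, y down, z forward; pixel columns grow to the right and rows downward; lengths in m; the calibration is good to about 2 mm. The wrist camera is an equidistant fisheye: a pixel r from the principal point sees the ray r / f radians off the axis. A picture is of the moment at which its call begins: read the wrist's pose just before it. camera_model takes no time and is no camera call; for the wrist camera it gives the pose at the moment of the call.
- ticket.close_job(): hands the job in; it is judged then, once.
The state is a dict: "time": time; "joint_positions": joint angles; "qvel": joint speeds; "joint_torque": joint torques, N m; "tool_pos": TCP position; "ee_rot": TCP orientation; "wrist_force": force on the tool from outside, world axes, zero at the start; "wrist_torque": the same for the moment, N m; "width": finger opening in m; "finger_force": force on a finger pad.
Only numpy, scipy, OpenCV 4.12 (cv2) and the standard library are available. Lean on these libraries where they do the work, as an engineer would, in place of code of your own. Each camera call takes 0.05 s, during which the arm holds its last target. There are 200 camera calls.

## Working session

There is one attempt and no reset: what is moved stays moved. The work goes in short steps, Python scripts to look and compute and a tool call to move; the robot and the scene stay as the last step left them, time stands still between calls to the robot, and variables do not carry over. Pictures are saved under pics/ and viewed, at most 10 in all, crops included, and the job is handed in when it is done.

Besides the shell and the picture viewer there is one more tool, called after "Emit:" by a JSON object that holds its "name" and its "arguments". send_rows: Moves the arm, as the interface text tells. Its arguments: {"type":"object","properties":{"rows":{"type":"array"},"grip":{"type":"number"}},"required":["rows"]}

```bash
mkdir -p pics
python3 - <<'E'
from bench import sensors, optics
import cv2,numpy as np
for n in ["scene","side"]:
    im=optics.snapshot(n); cv2.imwrite(f"pics/{n}0.png",im[:,:,::-1])
    m=optics.camera_model(n); print(n,{k:np.round(v,4).tolist() for k,v in m.items()})
print(sensors.get_obs())
E
```

```text
scene {'vertical_fov': 51.6717, 'cx': 319.697, 'cy': 232.1832, 'R': [[-0.6506, 0.7594, -0.001], [0.3165, 0.27, -0.9094], [-0.6903, -0.592, -0.416]], 't': [0.2486, -0.1489, 1.4442]}
side {'vertical_fov': 53.5236, 'cx': 321.2422, 'cy': 231.9164, 'R': [[0.9721, 0.2341, 0.0164], [0.182, -0.708, -0.6823], [-0.1482, 0.6663, -0.7308]], 't': [-0.5663, 0.0483, 0.9704]}
{'time': 0.1, 'joint_positions': array([-1.41905317e+00,  8.78874241e-02,  1.37208926e+00, -2.59687501e-05,
        1.68361361e+00, -1.03160218e-01]), 'qvel': array([ 0.00041446, -0.00267897, -0.004939  , -0.00107696, -0.00042245,
       -0.00033402]), 'joint_torque': array([ 1.49525633e-03, -3.41253376e+01, -3.03300977e+01,  7.18662213e-02,
        3.04371491e-02, -1.04741621e-04]), 'tool_pos': array([ 0.13857086, -0.53179524,  0.22942476]), 'ee_rot': array([-3.13960297e+00, -1.80039442e-04,  2.54900294e-01]), 'wrist_force': array([-0.5721485 , -0.20641665, -0.09769353]), 'wrist_torque': array([-0.00260757, -0.03959742,  0.02169669]), 'finger_force': 0.0, 'width': 0.09385299947259002}
```

View pics/scene0.png

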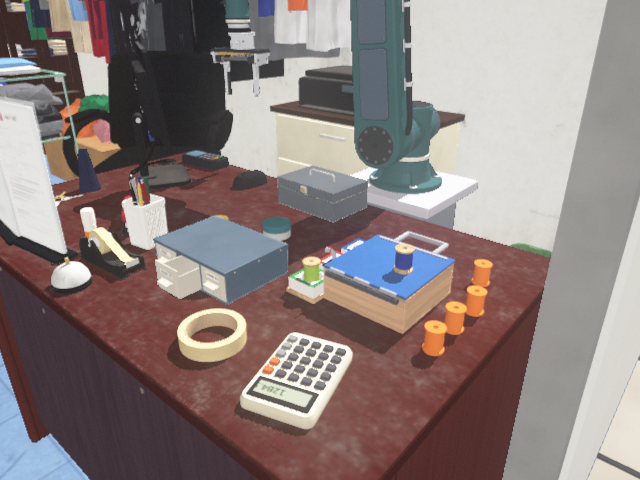

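View pics/side0.png

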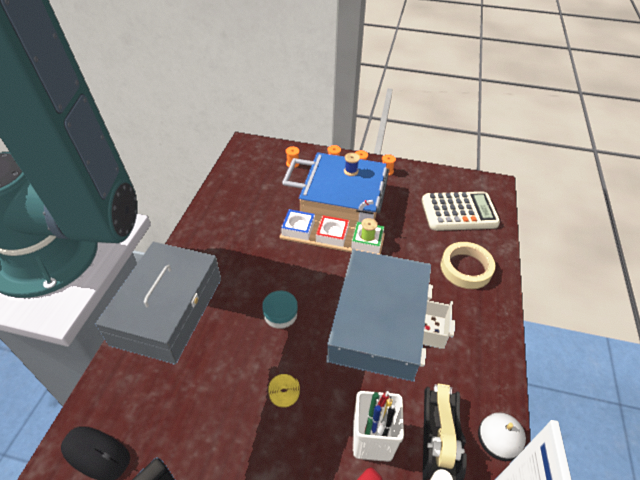

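The scene view shows the case at about (390,280) with a blue spool on the lid at (403,258). Four orange look-alikes stand at (482,272), (475,300), (455,317) and (434,337). In the side view the blue spool is at (351,163), and the wells are blue (298,221), red (332,230) and green (368,238). The one with blue thread on the lid fits the description, so I'll confirm it in an enlarged crop.

Run:
```python
import cv2,numpy as np
a=cv2.imread("pics/side0.png")[135:260,275:405]; b=cv2.imread("pics/scene0.png")[225:325,280:500]
cv2.imwrite("pics/c1.png",cv2.resize(a,None,fx=4.8,fy=4.8,interpolation=cv2.INTER_CUBIC))
cv2.imwrite("pics/c2.png",cv2.resize(b,None,fx=3.6,fy=3.6,interpolation=cv2.INTER_CUBIC))
```

```text
(no output)
```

View pics/c1.png

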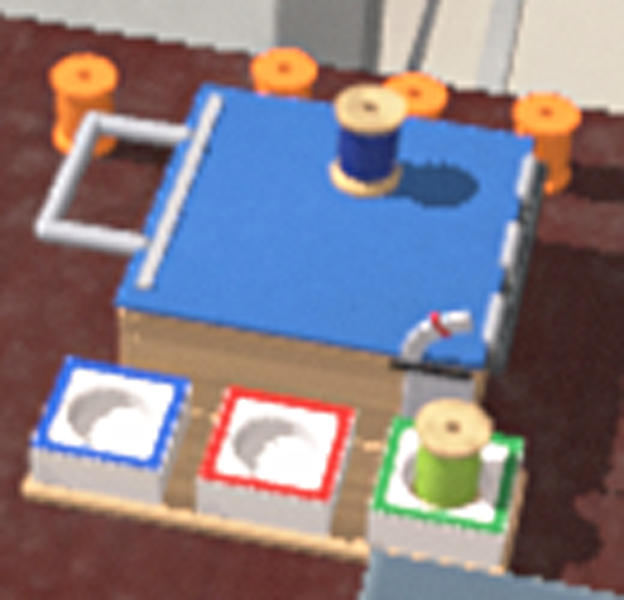

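View pics/c2.png

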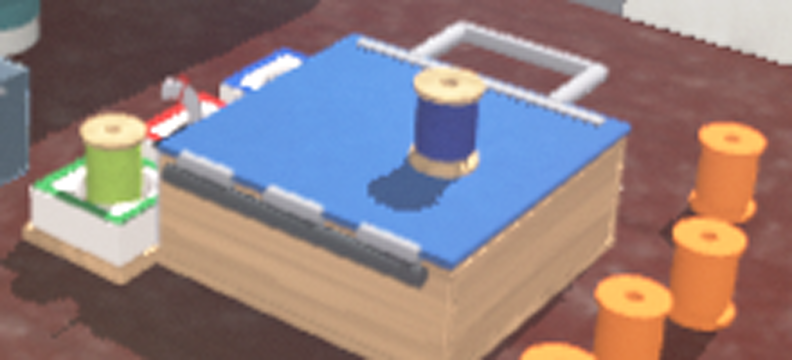

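```bash
cat > h.py <<'E'
import numpy as np
from scipy.optimize import least_squares
from bench import optics
def proj(m,X):
    f=240/np.tan(np.radians(m["vertical_fov"])/2)
    c=np.asarray(X)@np.array(m["R"]).T+np.array(m["t"])
    return c[...,:2]/c[...,2:]*f+[m["cx"],m["cy"]]
def ray(m,p,z):
    f=240/np.tan(np.radians(m["vertical_fov"])/2)
    R=np.array(m["R"]);C=-R.T@np.array(m["t"])
    d=R.T@[(p[0]-m["cx"])/f,(p[1]-m["cy"])/f,1]
    return C+d*(z-C[2])/d[2]
S=lambda p:((np.array(p)+.5)/4.8-.5)+[275,135]
C=lambda p:((np.array(p)+.5)/3.6-.5)+[280,225]
E
python3 - <<'E'
from h import *
ms,mc=optics.camera_model("side"),optics.camera_model("scene")
L=lambda x,y,z:(x,y,z)
# case frame pts, with h = hinge x offset flag
pts=[ # (cam,pix,x,y,z,usesh)
('s',(118,303),-.162,-.081,.067,1),('s',(203,86),-.162,.081,.067,1),('s',(537,140),0,.081,.067,1),
('c',(357,37),-.162,-.081,.067,1),('c',(630,127),-.162,.081,.067,1),('c',(450,268),0,.081,.067,1),('c',(160,147),0,-.081,.067,1),
('s',(92,115),-.205,.04,.0645,1),('s',(44,228),-.205,-.04,.0645,1),('c',(462,28),-.205,-.04,.0645,1),('c',(603,72),-.205,.04,.0645,1),
('s',(67,357),-.104,-.084,.03,0),('s',(190,380),-.046,-.084,.03,0),('s',(160,470),-.046,-.142,.03,0),('s',(33,432),-.104,-.142,.03,0),
('s',(229,386),-.029,-.084,.03,0),('s',(354,405),.029,-.084,.03,0),('s',(330,500),.029,-.142,.03,0),('s',(200,480),-.029,-.142,.03,0)]
def res(p):
    x,y,a,h=p;c,s=np.cos(a),np.sin(a);r=[]
    for cam,px,X,Y,Z,u in pts:
        X=X+h*u
        w=[x+c*X-s*Y,y+s*X+c*Y,Z]
        r.append(proj(ms if cam=='s' else mc,w)-(S(px) if cam=='s' else C(px)))
    return np.array(r).ravel()
f=least_squares(res,[.5,.1,0,.08],loss='soft_l1');print(f.x.round(4),np.round(f.fun.reshape(-1,2),1).tolist())
x,y,a,h=f.x;c,s=np.cos(a),np.sin(a)
T=lambda X,Y:(round(x+c*X-s*Y,4),round(y+s*X+c*Y,4))
print("bar",T(h-.205,0),"hinge",T(h,0),"wellb",T(-.075,-.113),"green",T(.075,-.113))
print("spool",ray(ms,S((369,107)),.107),ray(mc,C((450,84)),.107))
print("spool base", ray(ms,S((365,178)),.067),ray(mc,C((446,160)),.067))
print("well direct",[ray(ms,S(p),.03).round(4).tolist() for p in [(67,357),(190,380),(160,470),(33,432)]])
E
```

```text
[ 0.559   0.3106 -0.0026  0.0806] [[-0.4, -0.5], [0.5, -1.0], [-0.3, -1.0], [-0.5, -1.0], [1.5, -0.4], [1.4, -1.3], [-0.4, -1.1], [1.1, 1.5], [1.1, 0.1], [0.6, 1.4], [-0.9, 1.0], [0.2, -0.1], [0.5, -0.2], [-0.2, 0.2], [-0.6, 3.0], [0.0, -0.0], [0.5, 0.9], [-0.1, 0.7], [-0.5, -0.4]]
bar (np.float64(0.4346), np.float64(0.3109)) hinge (np.float64(0.6396), np.float64(0.3104)) wellb (np.float64(0.4837), np.float64(0.1978)) green (np.float64(0.6337), np.float64(0.1974))
spool [0.56623054 0.34121277 0.107     ] [0.56797227 0.34119052 0.107     ]
spool base [0.5672173  0.33955245 0.067     ] [0.56588395 0.34102216 0.067     ]
well direct [[0.4546, 0.2264, 0.03], [0.512, 0.226, 0.03], [0.5129, 0.1693, 0.03], [0.4533, 0.1775, 0.03]]
```

The crops confirm the blue-thread spool on the blue lid. The case pose fit is consistent, with errors around 1 px. The spool is at (0.567, 0.341), the blue well at (0.484, 0.198) and the bar at (0.435, 0.311). The fingers should close along x (yaw 90°), both for the spool in the well and for the bar.

Emit:
{"name": "send_rows", "arguments": {"rows": [[16, 33, 12, 0, 0, 0.05], [16, 33, 12, 0, 0, 0.05], [16, 33, 12, 0, 0, 0.05], [16, 33, 12, 0, 0, 0.05], [16, 33, 12, 0, 0, 0.05], [16, 33, 10, 0, 0, 0.05], [16, 33, 0, 0, 0, 0.05], [16, 33, 0, 0, 0, 0.05]], "grip": 94}}

```text
time: 0.77
tool_pos: [0.267, -0.2667, 0.301]
ee_rot: [3.14, -0.0, 0.657]
wrist_force: [1.4, 0.1, -0.7]
width: 0.0942
finger_force: 0.0
```

Emit:
{"name": "send_rows", "arguments": {"rows": [[16, 33, 0, 0, 0, 0.05], [16, 33, 0, 0, 0, 0.05], [16, 33, 0, 0, 0, 0.05], [16, 33, 0, 0, 0, 0.05], [16, 33, 0, 0, 0, 0.05], [16, 33, 0, 0, 0, 0.05], [16, 33, 0, 0, 0, 0.05], [16, 33, 0, 0, 0, 0.05]]}}

```text
time: 1.43
tool_pos: [0.3948, -0.0023, 0.3002]
ee_rot: [3.141, 0.0, 1.057]
wrist_force: [0.4, -1.9, -0.3]
width: 0.0939
finger_force: 0.0
```

Emit:
{"name": "send_rows", "arguments": {"rows": [[16, 33, 0, 0, 0, 0.05], [16, 33, 0, 0, 0, 0.05], [16, 33, 0, 0, 0, 0.05], [16, 33, 0, 0, 0, 0.05], [16, 33, 0, 0, 0, 0.05], [16, 33, 0, 0, 0, 0.05], [16, 33, 0, 0, 0, 0.05], [16, 33, 0, 0, 0, 0.05]]}}

```text
time: 2.1
tool_pos: [0.5229, 0.2616, 0.2997]
ee_rot: [-3.141, 0.001, 1.458]
wrist_force: [0.1, -0.7, 0.2]
width: 0.0942
finger_force: 0.0
```

Emit:
{"name": "send_rows", "arguments": {"rows": [[11, 20, -20, 0, 0, 0.028], [11, 20, -25, 0, 0, 0.028], [11, 20, -25, 0, 0, 0.028], [11, 19, -30, 0, 0, 0.028], [0, 0, 0, 0, 0, 0], [0, 0, 0, 0, 0, 0]], "grip": 70}}

```text
time: 2.6
tool_pos: [0.5652, 0.3387, 0.196]
ee_rot: [-3.134, 0.004, 1.568]
wrist_force: [0.3, -0.2, 0.8]
width: 0.0704
finger_force: 0.0
```

```bash
cat >> h.py <<'E'
def wproj(m,X):
    f=240/np.tan(np.radians(m["vertical_fov"])/2)
    c=np.asarray(X)@np.array(m["R"]).T+np.array(m["t"])
    n=np.linalg.norm(c[...,:2],axis=-1,keepdims=True);th=np.arctan2(n,c[...,2:])
    return c[...,:2]/n*f*th+[m["cx"],m["cy"]]
def wray(m,p,z):
    f=240/np.tan(np.radians(m["vertical_fov"])/2)
    R=np.array(m["R"]);C=-R.T@np.array(m["t"])
    u=np.array(p,float)-[m["cx"],m["cy"]];r=np.linalg.norm(u);th=r/f
    d=R.T@np.r_[u/r*np.sin(th),np.cos(th)]
    return C+d*(z-C[2])/d[2]
E
python3 - <<'E'
from h import *
from bench import sensors
import cv2
o=sensors.get_obs();m=optics.camera_model("wrist");im=optics.snapshot("wrist")
cv2.imwrite("pics/w1.png",im[:,:,::-1]);print(o["tool_pos"],o["ee_rot"],o["joint_positions"],m)
print(wproj(m,[[.567,.341,.107],[.4837,.1978,.03],[.4346,.311,.0645]]))
E
```

```text
[0.5652322  0.33865588 0.19602161] [-3.13427006  0.00398645  1.56764856] [ 4.53957466e-01  3.45746091e-01  1.13113066e+00 -3.47067923e-04
  1.67304613e+00  4.57085840e-01] {'vertical_fov': 65.70646984690485, 'cx': 318.59212062445624, 'cy': 231.00068117382116, 'R': array([[ 0.99996877, -0.00340752, -0.00713096],
       [-0.00166831, -0.97295687,  0.23098082],
       [-0.00772519, -0.23096171, -0.97293217]]), 't': array([-0.56236644,  0.31336193,  0.439378  ])}
[[322.55772185 238.88899331]
 [240.9045945  355.02964088]
 [168.29371923 259.99747742]]
```

View pics/w1.png

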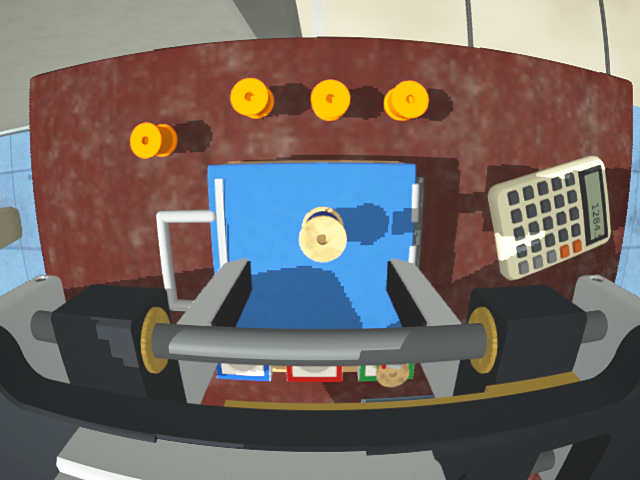

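The wrist view shows the spool top at (323,239) against a predicted (322.6,238.9). The bar is at (167,261) against a predicted (168,260). Both agree, so I'm descending.

Emit:
{"name": "send_rows", "arguments": {"rows": [[1, 1, -20, 0, 0, 0], [1, 1, -20, 0, 0, 0], [0, 0, -20, 0, 0, 0], [0, 0, -14, 0, 0, 0], [0, 0, -8, 0, 0, 0], [0, 0, 0, 0, 0, 0], [0, 0, 0, 0, 0, 0]]}}

```text
time: 3.23
tool_pos: [0.5693, 0.3405, 0.1206]
ee_rot: [3.139, -0.001, 1.566]
wrist_force: [0.1, -0.3, 0.5]
width: 0.0698
finger_force: 0.0
```

Emit:
{"name": "send_rows", "arguments": {"rows": [[-2, 0, -6, 0, 0, 0], [0, 0, -4, 0, 0, 0], [0, 0, 0, 0, 0, 0], [0, 0, 0, 0, 0, 0]]}}

```text
time: 3.57
tool_pos: [0.5665, 0.3408, 0.1086]
ee_rot: [3.141, 0.0, 1.567]
wrist_force: [-0.4, 1.1, -0.5]
width: 0.0699
finger_force: 0.0
```

Emit:
{"name": "send_rows", "arguments": {"rows": [[0, 0, 0, 0, 0, 0], [0, 0, 0, 0, 0, 0], [0, 0, 0, 0, 0, 0], [0, 0, 0, 0, 0, 0], [0, 0, 0, 0, 0, 0], [0, 0, 0, 0, 0, 0], [0, 0, 0, 0, 0, 0], [0, 0, 0, 0, 0, 0]], "grip": 10}}

```text
time: 4.23
tool_pos: [0.5667, 0.3408, 0.1085]
ee_rot: [3.141, -0.0, 1.567]
wrist_force: [-0.5, -0.9, 0.9]
width: 0.0312
finger_force: 30.0
```

Emit:
{"name": "send_rows", "arguments": {"rows": [[0, 0, 20, 0, 0, 0], [0, 0, 25, 0, 0, 0], [0, 0, 15, 0, 0, 0], [-10, -18, 0, 0, 0, 0], [-17, -29, 0, 0, 0, 0], [-17, -29, 0, 0, 0, 0], [-17, -29, 0, 0, 0, 0], [-12, -20, 0, 0, 0, 0]]}}

```text
time: 4.9
tool_pos: [0.4921, 0.2138, 0.1684]
ee_rot: [-3.141, 0.001, 1.566]
wrist_force: [0.3, -0.1, -0.1]
width: 0.0314
finger_force: 30.0
```

Emit:
{"name": "send_rows", "arguments": {"rows": [[-10, -18, 0, 0, 0, 0], [0, 0, -20, 0, 0, 0], [0, 0, -20, 0, 0, 0], [0, 0, -10, 0, 0, 0], [0, 0, 0, 0, 0, 0], [0, 0, 0, 0, 0, 0]]}}

```text
time: 5.4
tool_pos: [0.4833, 0.1978, 0.1181]
ee_rot: [-3.14, 0.0, 1.567]
wrist_force: [0.8, 0.5, -0.1]
width: 0.0314
finger_force: 30.0
```

Run:
```python
from h import *
from bench import sensors
import cv2
o=sensors.get_obs();print(o["tool_pos"],o["ee_rot"],o["width"],o["finger_force"])
m=optics.camera_model("side");a=optics.snapshot("side");w=optics.snapshot("wrist");b=optics.snapshot("scene")
t=o["tool_pos"];print("side: well floor/rim",proj(m,[[.4837,.1978,.03]]),"spool base/top pred",proj(m,[[t[0],t[1],t[2]-.0415],[t[0],t[1],t[2]-.0015]]))
A=cv2.resize(a[135:260,255:405],None,fx=4,fy=4,interpolation=cv2.INTER_CUBIC)
W=w[100:480,40:600]
B=cv2.resize(b[200:325,270:410],(560,500),interpolation=cv2.INTER_CUBIC)
cv2.imwrite("pics/p2.png",A[:,:,::-1]);cv2.imwrite("pics/p2w.png",w[:,:,::-1]);cv2.imwrite("pics/p2b.png",B[:,:,::-1])
```

```text
[0.48332952 0.19779026 0.11810037] [-3.14029987e+00  3.71230936e-04  1.56701916e+00] 0.03139689720644664 29.999740719795227
side: well floor/rim [[297.99873312 220.49377825]] spool base/top pred [[297.38340596 204.53902798]
 [296.97544507 189.9528959 ]]
```

View pics/p2.png

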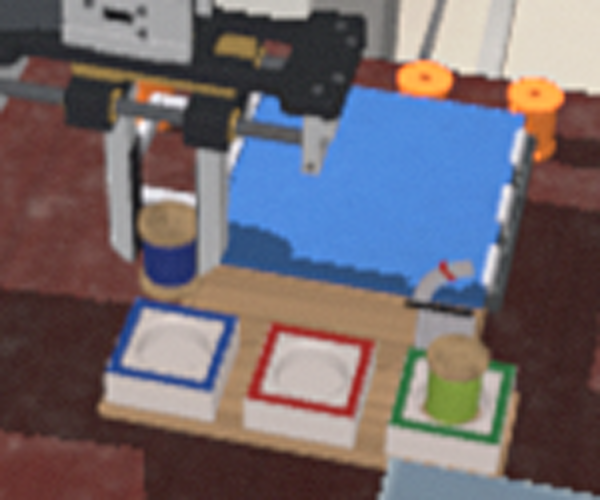

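The spool hangs upright in the jaws with its top at (297,190.5), as predicted. The well is right below it at (298,220). Lowering.

Emit:
{"name": "send_rows", "arguments": {"rows": [[0, 0, -15, 0, 0, 0], [0, 0, -15, 0, 0, 0], [0, 0, -10, 0, 0, 0], [0, 0, -6, 0, 0, 0], [0, 0, -5, 0, 0, 0], [0, 0, -4, 0, 0, 0], [0, 0, 0, 0, 0, 0]]}}

```text
time: 6.13
tool_pos: [0.4834, 0.1977, 0.0631]
ee_rot: [-3.141, 0.0, 1.567]
wrist_force: [-0.1, -0.7, -0.6]
width: 0.0314
finger_force: 30.0
```

Emit:
{"name": "send_rows", "arguments": {"rows": [[0, 0, -2, 0, 0, 0], [0, 0, -2, 0, 0, 0], [0, 0, 0, 0, 0, 0], [0, 0, 0, 0, 0, 0]]}}

```text
time: 6.47
tool_pos: [0.4838, 0.1978, 0.0597]
ee_rot: [3.141, -0.0, 1.567]
wrist_force: [-0.2, 0.5, -0.6]
width: 0.0312
finger_force: 30.0
```

Emit:
{"name": "send_rows", "arguments": {"rows": [[0, 0, -2, 0, 0, 0], [0, 0, 0, 0, 0, 0], [0, 0, 0, 0, 0, 0]]}}

```text
time: 6.72
tool_pos: [0.4837, 0.1977, 0.0576]
ee_rot: [3.141, -0.0, 1.567]
wrist_force: [0.7, -0.6, -0.1]
width: 0.0315
finger_force: 30.0
```

Emit:
{"name": "send_rows", "arguments": {"rows": [[0, 0, 0, 0, 0, 0], [0, 0, 0, 0, 0, 0], [0, 0, 0, 0, 0, 0], [0, 0, 0, 0, 0, 0], [0, 0, 0, 0, 0, 0], [0, 0, 0, 0, 0, 0]], "grip": 54}}

```text
time: 7.22
tool_pos: [0.4836, 0.1977, 0.0575]
ee_rot: [3.141, 0.0, 1.567]
wrist_force: [-0.2, 0.0, -0.5]
width: 0.054
finger_force: 0.0
```

Emit:
{"name": "send_rows", "arguments": {"rows": [[0, 0, 10, 0, 0, 0], [0, 0, 20, 0, 0, 0], [0, 0, 30, 0, 0, 0], [0, 0, 40, 0, 0, 0], [0, 0, 0, 0, 0, 0], [0, 0, 0, 0, 0, 0]]}}

```text
time: 7.72
tool_pos: [0.4857, 0.1983, 0.1618]
ee_rot: [3.134, -0.002, 1.567]
wrist_force: [-0.4, 0.7, -0.8]
width: 0.0539
finger_force: 0.0
```

Emit:
{"name": "send_rows", "arguments": {"rows": [[-9, 23, 0, 0, 0, 0], [-10, 25, 0, 0, 0, 0], [-10, 25, 0, 0, 0, 0], [-10, 23, 0, 0, 0, 0], [-10, 17, 0, 0, 0, 0], [0, 0, 0, 0, 0, 0], [0, 0, 0, 0, 0, 0], [0, 0, 0, 0, 0, 0]], "grip": 32}}

```text
time: 8.38
tool_pos: [0.4344, 0.31, 0.1566]
ee_rot: [-3.14, 0.002, 1.567]
wrist_force: [0.4, 0.8, -0.3]
width: 0.0319
finger_force: 0.0
```

Run:
```python
from h import *
from bench import sensors
import cv2
o=sensors.get_obs();m=optics.camera_model("wrist");w=optics.snapshot("wrist");a=optics.snapshot("side")
print(o["tool_pos"],o["ee_rot"],o["joint_positions"].round(2))
print("bar pred ends",wproj(m,[[.4346,.351,.0645],[.4346,.271,.0645],[.4346,.311,.0645]]))
A=cv2.resize(a[160:260,270:400],(480,369),interpolation=cv2.INTER_CUBIC)
W=w[60:429,200:520]
cv2.imwrite("pics/p3.png",np.hstack([A,W])[:,:,::-1])
```

```text
[0.43443253 0.31000284 0.1565915 ] [-3.14048966e+00  1.52197612e-03  1.56674253e+00] [ 0.51  0.08  1.53 -0.    1.54  0.52]
bar pred ends [[319.16137253 181.87697285]
 [319.59162738 293.76709377]
 [319.39063112 239.99624571]]
```

View pics/p3.png

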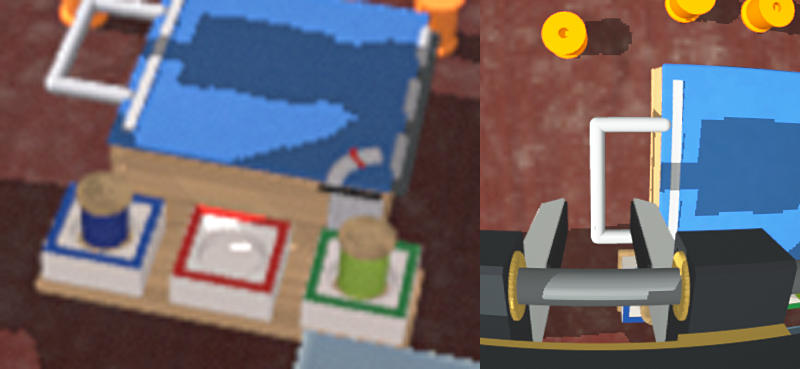

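The side view shows the blue spool upright and seated in the blue-bordered well, with the green spool untouched. The bar in the wrist view is at column 318, rows 180–298, matching the prediction of 319 and 182–294. Descending to the bar.

Emit:
{"name": "send_rows", "arguments": {"rows": [[0, 0, -20, 0, 0, 0], [0, 0, -25, 0, 0, 0], [0, 0, -20, 0, 0, 0], [0, 0, -13, 0, 0, 0], [0, 0, -8, 0, 0, 0], [0, 0, 0, 0, 0, 0], [0, 0, 0, 0, 0, 0]]}}

```text
time: 9.07
tool_pos: [0.435, 0.3103, 0.0716]
ee_rot: [-3.142, 0.0, 1.566]
wrist_force: [0.9, 1.0, -0.0]
width: 0.0321
finger_force: 0.0
```

Emit:
{"name": "send_rows", "arguments": {"rows": [[0, 0, 0, 0, 0, 0], [0, 0, 0, 0, 0, 0], [0, 0, 0, 0, 0, 0], [0, 0, 0, 0, 0, 0], [0, 0, 0, 0, 0, 0], [0, 0, 0, 0, 0, 0]], "grip": 0}}

```text
time: 9.57
tool_pos: [0.4335, 0.3111, 0.0721]
ee_rot: [-3.14, -0.0, 1.567]
wrist_force: [-5.4, -0.5, 4.6]
width: 0.0092
finger_force: 30.0
```

Emit:
{"name": "send_rows", "arguments": {"rows": [[0.4, 0, 10.2, 0, 0, 0], [0.9, 0, 10.2, 0, 0, 0], [1.4, 0, 10.2, 0, 0, 0], [1.9, 0, 10.1, 0, 0, 0], [2.4, 0, 10.0, 0, 0, 0], [2.9, 0, 9.8, 0, 0, 0], [3.4, 0, 9.7, 0, 0, 0], [3.9, 0, 9.5, 0, 0, 0]]}}

```text
time: 10.23
tool_pos: [0.45, 0.3111, 0.1524]
ee_rot: [-3.137, -0.0, 1.568]
wrist_force: [-6.4, 1.8, 0.1]
width: 0.009
finger_force: 30.0
```

```bash
cat > lid.py <<'E'
from h import *
from bench import sensors
o=sensors.get_obs();t=o["tool_pos"]
# bar point relative to hinge from grip pose, grasp point 6 mm ahead of the TCP
from scipy.spatial.transform import Rotation as Ro
g=t+Ro.from_euler("xyz",o["ee_rot"]).as_matrix()@[0,0,.006]
th=np.arctan2(g[2]-.062,.639-g[0])-np.arctan2(.0025,.205)
print("grasp",g.round(4),"r",np.hypot(g[2]-.062,.639-g[0]).round(4),"theta",th.round(3),"F",o["wrist_force"].round(1),"M",o["wrist_torque"].round(2),o["ee_rot"].round(3),o["width"].round(4))
E
python3 lid.py
```

```text
Traceback (most recent call last):
  File "lid.py", line 8, in <module>
    print("grasp",g.round(4),"r",np.hypot(g[2]-.062,.639-g[0]).round(4),"theta",th.round(3),"F",o["wrist_force"].round(1),"M",o["wrist_torque"].round(2),o["ee_rot"].round(3),o["width"].round(4))
                                                                                                                                                                              ^^^^^^^^^^^^^^^^
AttributeError: 'float' object has no attribute 'round'
```

Emit:
{"name": "send_rows", "arguments": {"rows": [[4.3, 0, 9.3, 0, 0, 0], [4.8, 0, 9.1, 0, 0, 0], [5.3, 0, 8.8, 0, 0, 0], [5.7, 0, 8.5, 0, 0, 0], [6.1, 0, 8.2, 0, 0, 0], [6.5, 0, 7.9, 0, 0, 0], [6.9, 0, 7.6, 0, 0, 0], [7.3, 0, 7.2, 0, 0, 0]]}}

```text
time: 10.9
tool_pos: [0.4966, 0.3111, 0.2216]
ee_rot: [-3.139, -0.001, 1.568]
wrist_force: [-10.3, 0.4, 8.4]
width: 0.0091
finger_force: 30.0
```

```bash
sed -i 's/,o\["width"\].round(4)/,o["width"]/' lid.py; python3 lid.py
```

```text
grasp [0.4965 0.3111 0.2156] r 0.2095 theta 0.811 F [-10.3   0.4   8.4] M [ 0.07  2.06 -0.03] [-3.139e+00 -1.000e-03  1.568e+00] 0.00907170702143517
```

Emit:
{"name": "send_rows", "arguments": {"rows": [[7.1, 0, 7.6, 0, 0, 0], [7.5, 0, 7.2, 0, 0, 0], [7.9, 0, 6.8, 0, 0, 0], [8.1, 0, 6.4, 0, 0, 0], [0, 0, 0, 0, 0, 0], [0, 0, 0, 0, 0, 0]]}}

```text
time: 11.4
tool_pos: [0.5299, 0.3111, 0.2487]
ee_rot: [3.138, -0.002, 1.567]
wrist_force: [-4.7, 1.9, 6.5]
width: 0.0088
finger_force: 30.0
```

```bash
cat > pic.py <<'E'
from h import *
import sys,cv2
cs,sn=optics.camera_model("side"),optics.camera_model("scene")
A=optics.snapshot("side").copy();B=optics.snapshot("scene").copy()
cv2.imwrite(f"pics/raw_{sys.argv[1]}_s.png",A[:,:,::-1]);cv2.imwrite(f"pics/raw_{sys.argv[1]}_c.png",B[:,:,::-1])
bx=(265,80,135,140);by=(260,150,175,180)
a=cv2.resize(A[bx[1]:bx[1]+bx[3],bx[0]:bx[0]+bx[2]],None,fx=3,fy=3,interpolation=cv2.INTER_CUBIC)
b=cv2.resize(B[by[1]:by[1]+by[3],by[0]:by[0]+by[2]],None,fx=2.2,fy=2.2,interpolation=cv2.INTER_CUBIC)
for th,col in zip(map(float,sys.argv[2:]),[(255,0,0),(0,255,0),(255,255,0)]):
    for Y in(-.081,.081):
        P=np.array([[.6393-.162*np.cos(th)+.005*np.sin(th),.3107+Y,.062+.162*np.sin(th)+.005*np.cos(th)]])
        for img,m,bb,k in((a,cs,bx,3),(b,sn,by,2.2)):
            q=(proj(m,P)[0]-bb[:2]+.5)*k-.5
            cv2.circle(img,tuple(int(v) for v in q.round()),1,col,-1); print(th,Y,proj(m,P)[0].round(1))
h=max(a.shape[0],b.shape[0]);pad=lambda i:np.pad(i,((0,h-i.shape[0]),(0,0),(0,0)))
cv2.imwrite(f"pics/{sys.argv[1]}.png",np.hstack([pad(a),pad(b)])[:,:,::-1])
E
python3 lid.py; python3 pic.py q1 0.90 0.98 1.06
```

```text
grasp [0.5299 0.3111 0.2427] r 0.2111 theta 1.016 F [-4.7  1.9  6.5] M [0.28 0.58 0.07] [ 3.138e+00 -2.000e-03  1.567e+00] 0.008817701472792367
0.9 -0.081 [330.7 154.6]
0.9 -0.081 [360.3 180.1]
0.9 0.081 [347.6 108.9]
0.9 0.081 [445.8 202.1]
0.98 -0.081 [336.4 152.4]
0.98 -0.081 [356.7 177.5]
0.98 0.081 [352.8 106.6]
0.98 0.081 [443.  199.5]
1.06 -0.081 [342.4 150.6]
1.06 -0.081 [352.8 175.4]
1.06 0.081 [358.2 104.7]
1.06 0.081 [439.8 197.5]
```

View pics/q1.png

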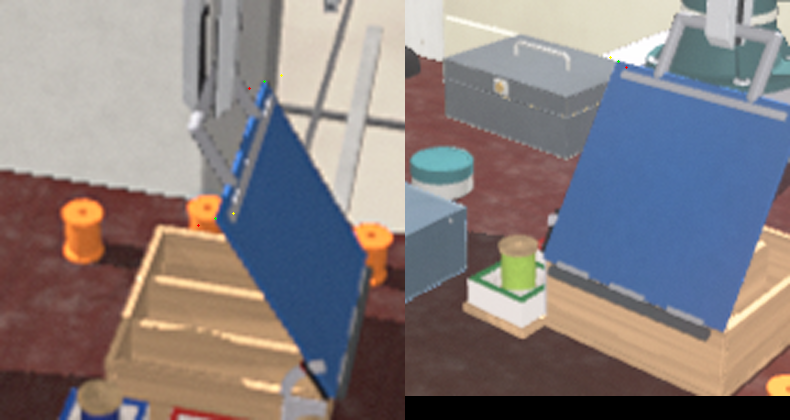

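The composite shows the lid open, with its front corners by the green dots (θ≈0.98), so it is just past the mark. I'll fit the angle numerically from the lid's blue mask.

```bash
cat > fit.py <<'E'
from h import *
import sys,cv2
def box(th):
    P=[]
    for r in(0,.162):
        for Y in(-.081,.081):
            for z in(0,.005):P.append([.6393-r*np.cos(th)+z*np.sin(th),.3107+Y,.062+r*np.sin(th)+z*np.cos(th)])
    return np.array(P)
def iou(im,m,th):
    k=4;hsv=cv2.cvtColor(im,cv2.COLOR_BGR2HSV)
    mk=cv2.inRange(hsv,(100,120,50),(118,255,255))
    q=cv2.convexHull(((proj(m,box(th))+.5)*k-.5).round().astype(np.int32))
    hu=np.zeros((480*k,640*k),np.uint8);cv2.fillConvexPoly(hu,q,255)
    n=cv2.connectedComponentsWithStats(mk)
    c=proj(m,box(th).mean(0)).round().astype(int);mk=(n[1]==n[1][c[1],c[0]]).astype(np.uint8)*255 if n[1][c[1],c[0]] else mk
    mk=cv2.resize(mk,None,fx=k,fy=k,interpolation=cv2.INTER_NEAREST)
    return (mk&hu).sum()/(mk|hu).sum()
if __name__=="__main__":
    for v,f,lo,hi in [("side",sys.argv[1],float(sys.argv[3]),float(sys.argv[4])),("scene",sys.argv[2],float(sys.argv[3]),float(sys.argv[4]))]:
        im=cv2.imread(f);m=optics.camera_model(v);T=np.arange(lo,hi,.01);s=np.array([iou(im,m,t) for t in T])
        i=s.argmax();print(v,f,T[i].round(3),s.max().round(3),s[max(0,i-3):i+4].round(3))
E
python3 fit.py pics/side0.png pics/scene0.png -0.1 0.1; python3 fit.py pics/raw_q1_s.png pics/raw_q1_c.png 0.85 1.12
```

```text
side pics/side0.png -0.0 0.825 [0.818 0.822 0.825 0.825 0.823 0.82  0.814]
scene pics/scene0.png -0.04 0.784 [0.753 0.768 0.78  0.784 0.784 0.782 0.778]
side pics/raw_q1_s.png 1.02 0.803 [0.787 0.795 0.801 0.803 0.795 0.783 0.771]
scene pics/raw_q1_c.png 0.99 0.89 [0.885 0.889 0.89  0.89  0.887 0.886 0.885]
```

The lid is at about 1.00 rad and the mark is at 0.95. I'll go slightly further to be clearly past it, then come back down slowly.

Emit:
{"name": "send_rows", "arguments": {"rows": [[4.3, 0, 2.8, 0, 0, 0], [4.3, 0, 2.6, 0, 0, 0], [0, 0, 0, 0, 0, 0], [0, 0, 0, 0, 0, 0], [0, 0, 0, 0, 0, 0]]}}

```text
time: 11.92
tool_pos: [0.5373, 0.3111, 0.2531]
ee_rot: [3.141, -0.001, 1.567]
wrist_force: [-4.5, 2.2, 5.9]
width: 0.009
finger_force: 30.0
```

```bash
python3 lid.py; python3 pic.py q2 1.04 >/dev/null; python3 fit.py pics/raw_q2_s.png pics/raw_q2_c.png 0.85 1.2
```

```text
grasp [0.5373 0.3111 0.2471] r 0.2112 theta 1.056 F [-4.5  2.2  5.9] M [0.31 0.78 0.06] [ 3.141e+00 -1.000e-03  1.567e+00] 0.008994389490493904
side pics/raw_q2_s.png 1.05 0.798 [0.773 0.782 0.79  0.798 0.796 0.788 0.775]
scene pics/raw_q2_c.png 1.03 0.889 [0.883 0.887 0.888 0.889 0.888 0.888 0.885]
```

Emit:
{"name": "send_rows", "arguments": {"rows": [[-6.4, 0, -3.8, 0, 0, 0], [-6.2, 0, -4.1, 0, 0, 0], [-6.1, 0, -4.3, 0, 0, 0], [-5.9, 0, -4.5, 0, 0, 0], [-5.8, 0, -4.7, 0, 0, 0], [0, 0, 0, 0, 0, 0], [0, 0, 0, 0, 0, 0], [0, 0, 0, 0, 0, 0]]}}

```text
time: 12.68
tool_pos: [0.5068, 0.311, 0.2314]
ee_rot: [3.141, -0.001, 1.568]
wrist_force: [-5.6, 1.0, 5.7]
width: 0.0092
finger_force: 30.0
```

```bash
python3 lid.py; python3 pic.py q3 0.863 ; python3 fit.py pics/raw_q3_s.png pics/raw_q3_c.png 0.7 1.0
```

```text
grasp [0.5068 0.3111 0.2254] r 0.2102 theta 0.878 F [-5.6  1.   5.7] M [0.25 0.74 0.08] [ 3.141e+00 -1.000e-03  1.568e+00] 0.009173236571246133
0.863 -0.081 [328.3 155.8]
0.863 -0.081 [361.8 181.4]
0.863 0.081 [345.3 110. ]
0.863 0.081 [447.1 203.4]
side pics/raw_q3_s.png 0.88 0.819 [0.801 0.811 0.816 0.819 0.813 0.804 0.795]
scene pics/raw_q3_c.png 0.84 0.886 [0.875 0.879 0.884 0.886 0.885 0.884 0.881]
```

View pics/q3.png

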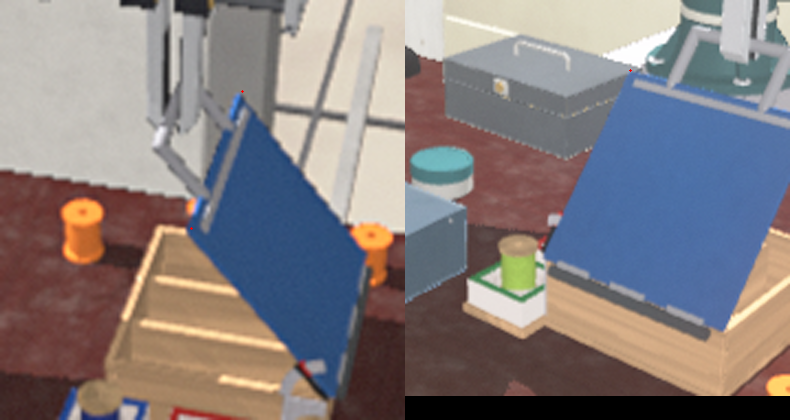

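The lid corners lie on the 0.863 markers, and the pointer is just below the red mark. The fits give 0.87 ± 0.02, against a target of about 0.863, so I'm handing in.

```bash
python3 -c "
from bench import sensors,ticket
o=sensors.get_obs();print(o['time'],o['tool_pos'],o['qvel'].round(3),o['finger_force']);print(ticket.close_job())"
```

```text
12.7833 [0.5068688  0.31102041 0.23144853] [-0.001  0.    -0.002  0.     0.001 -0.002] 30.006422996520996
the job is handed in; nothing more can be done
None
```

I handed the job in at 12.8 s: the blue spool stands upright in the blue-bordered well, and the arm is holding the lid by its bar at about 0.87 rad (roughly 5° under the mark), after raising it to about 1.04 rad.

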